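# Register a lens box on the stop platform

## Robot

A 6-joint arm with a two-finger parallel gripper is mounted at the origin on a cart in front of the work surface, level with it; the furniture and walls round the work are solid. World frame = base frame: x ahead of the robot, y to its left, z up, the work surface at z = 0. Lengths are in m, angles in rad, forces in N, time in s.
With the tool pointing down it reaches from about 0.375 to 0.9 m from the base axis. Payload 3.1 kg.
Tool frame: the origin (TCP) lies between the finger pads; the fingertips stand 8 mm ahead of it and the grasp point (between the pads) lies 11 mm behind it; z points along the fingers, y is the line along which they close (so a half turn about z gives the same grasp; the last joint's range is limited). The gripper opens to 85 mm and grips with 20 to 120 N. Pads are 22 mm wide; open, the fingers measure 114 mm over their backs; the gripper's body (76 mm by 85 mm) begins 54 mm behind the grasp point. The pads swing forward as they close: fully open they stand 13 mm farther back than shut.
Start: joints at [-1.296, 0.527, 1.433, -0, 1.181, -0.178], TCP at [0.273, -0.562, 0.217] pointing down, gripper open.
Joint ranges: [-3.08, 3.08], [-0.75, 2.2], [0.22, 2.44], [-1.43, 4.57], [0, 2.65], [-2.85, 2.85]. Speed limits (rad/s): [2.79, 2.79, 3.14, 3.14, 3.14, 3.14].

## Interface

Orientations are given as a unit quaternion [x, y, z, w].
In Python, from station import readout, cams, sign_off gives the robot as it stands.
- The arm moves only by the tool send_rows, never from a script. Its argument "commands" is text: rows parted by semicolons, each of 5 numbers parted by spaces: the finger opening in mm, from 0 to 85.4, then the shift along the tool's x, y, z each as a share of 0.02 m, from -1 to 1, then the turn about the tool's z as a share of 4 degrees, from -1 to 1. In form: grip dx dy dz spin; .... A call has 1 to 20 rows; each row shifts and turns the commanded pose from where the row before left it, along the tool's axes as they then stand; what a row does not reach is not made up. A row lasts 1/12 s, in which the tool goes at most 41.7 mm and 7.16 degrees, less where a joint would pass 70% of its speed; a pose out of reach is approached as far as the arm can. A call with a number of a shift or a turn outside -1 to 1 is refused whole. A call with a gripper value outside its range is refused whole. The fingers move at their own pace and stop on an object; "grip_force" is the grip in N (left out, the last holds). Time passes only in rows, so rows that do not move let the fingers close. It gives the time, the measured TCP pose, the force, the opening and the grip force at its end, in the units of the state.
- readout.sense(): the state, without advancing time (a new reading comes with each control period).
- cams.snapshot(name): name is "scene" or "top" or "wrist"; returns a dict with "pixels" (420x560x3 uint8, red, green, blue), "intrinsics" (3x3 intrinsics, pixels), "dist" ([k1, k2, p1, p2, k3] as OpenCV has them; the pictures are not rectified), "eye" and "rotation" of the camera in the world. Camera axes: x right, y down, z forward; pixel columns grow to the right and rows downward; lengths in m; the calibration is good to about 2 mm. A picture is of the moment at which its call begins. There is no depth.
- sign_off(): hands the job in; it is judged then, once.
The state is a dict: "t": time; "q": joint angles; "qd": joint speeds; "tau": joint torques, N m; "tcp_pos": TCP position; "tool_rot": TCP orientation; "force": force on the tool from outside, world axes, zero at the start; "ft_torque": the same for the moment, N m; "finger_gap": opening from 0.0 (shut) to 1.0 (fully open); "gripper_force": force on a finger pad.
Only numpy, scipy, OpenCV 4.12 (cv2) and the standard library are available. Lean on these libraries where they do the work, as an engineer would, in place of code of your own. Each camera call takes 0.05 s, during which the arm holds its last target. There are 200 camera calls.

## Task

Set the black lens box down on the small raised metal platform, then slide it against the platform's far stop and press it home there for a moment, so that it bears on the stop with about 7 N once its own drag is overcome, and after that slide it along the far stop and press it home against the side stop in the same way. It must end up released, standing squarely centred on the platform against both stops with no edge overhanging. Be gentle: never let it drop onto the platform or be rammed or forced against a stop (12 N is too much), and leave the other things on the table where they are.

Things in the scene. Friction and masses are not known exactly. Their poses are not given: they have to be found in the camera images.
- lens_box: Black lidded lens box, 52 x 52 mm in plan and 42 mm tall, loose, upright on the table, 0.17 to 0.35 kg. Origin at the centre of its underside, x and y along its sides, z up. Any of its four sides may face the stops. Sliding on the platform it drags with 1 to 4 N (mass and friction vary, and a tool that presses down adds to it), so the first resistance felt is not yet a stop.
- platform: Small metal platform, fixed and rigid: a 74 x 60 x 8 mm foot, a short column and a flat 56 x 56 mm top plate whose upper face is 36 mm above the table. Origin on the table under the plate's centre; z up; x points away from the robot, towards the far stop (yaw within 0.35 rad), y to the left, towards the side stop. The near (-x) and right (-y) edges are open.
- seat (a point): Centre of the platform's upper face (36 mm above the table), axes as the platform's. A box that touches both stops has the centre of its underside here, with 2 mm of plate showing all round.
- far_stop: Rigid stop on the platform's far (+x) edge: an aluminium bar 46 mm wide, 6 mm thick, with a black plastic pad inside, rising 18 mm above the platform's upper face. Origin and axes are the platform's. The box is home when it bears on the stop with more than 4 N for 0.25 s (the tool must push with that plus the drag); the contact is stiff.
- far_pad (a point): Middle of the inner (-x) face of the far stop's pad, 26 mm from the seat's centre along the platform's +x and 9 mm above the platform's upper face; axes as the platform's.
- side_stop: Rigid stop on the platform's left (+y) edge: the same kind of bar, 34 mm wide, also rising 18 mm above the platform's upper face. Origin and axes are the platform's. Pressed home means the same as at the far stop: more than 4 N on the stop for 0.25 s.
- side_pad (a point): Middle of the inner (-y) face of the side stop's pad, 26 mm from the seat's centre along the platform's +y and 9 mm above the platform's upper face; axes as the platform's.
- sample_box: Bystander: flat sample box, 52 x 52 x 16 mm, loose; leave alone. Origin at the centre of its underside. (Near it: a fixed tall grey instrument overhangs the table from 0.2 m up, its nearest upright corner at x 0.55, y 0.34, its front running from there to x 0.76, y 0.02; keep arm and gripper to the robot's side of it.)
- spare_mount: Bystander: black mirror mount, 46 x 50 x 50 mm, loose; leave alone. Origin at its underside.
- barrel: Bystander: grey barrel 54 mm long and 13 mm thick lying on the near side between the box and the platform, loose; leave alone. Origin at its underside.
- chrome_objective: Bystander: chrome microscope objective, 27 mm in diameter and 47 mm tall, standing near the robot, loose; leave alone. Origin at the centre of its underside.
- fork: Bystander: slotted clamping fork, 28 x 75 x 14 mm, lying beyond the box, loose; leave alone. Origin at its underside.
There are look-alikes about, which are no part of the job. Several things have the shape of the lens_box; the one meant has the colours described above.

How it is judged:
By the outcome, as a careful person would: the job done as asked, in the order asked, and still so for the second after the job is handed in, with the robot touching nothing.
It also fails if it takes over 72 s, if anything falls off the work surface, if the arm or the gripper's body presses on something with over 40 N, if the wrist force passes 120 N, or if a joint passes its speed limit or range.

## Working session

There is one attempt and no reset: what is moved stays moved. The work goes in short steps, Python scripts to look and compute and a tool call to move; the robot and the scene stay as the last step left them, time stands still between calls to the robot, and variables do not carry over. Pictures are saved under pics/ and viewed, at most 10 in all, crops included, and the job is handed in when it is done.

Besides the shell and the picture viewer there is one more tool, called in YAML: its name, and indented under it one key for each argument. send_rows: Moves the arm, as the interface text tells. Its arguments: {"type":"object","properties":{"commands":{"type":"string"},"grip_force":{"type":"number"}},"required":["commands"]}

```bash
mkdir -p pics; ls; python3 - <<'E'
from station import readout, cams
import cv2,pickle
for n in ("scene","top"):
    s=cams.snapshot(n); pickle.dump(s,open(f"pics/{n}.pkl","wb"))
    cv2.imwrite(f"pics/{n}0.png",s["pixels"][:,:,::-1]); print(n,s["eye"],s["rotation"],s["intrinsics"],s["dist"])
print(readout.sense())
E
```

```text
pics
scene [-0.02954572  0.85054918  0.89173449] [-0.33627957  0.86586643 -0.34823058  0.12620163] [[469.91987038   0.         278.72275779]
 [  0.         469.91987038 206.58552607]
 [  0.           0.           1.        ]] [-0.04982943  0.          0.          0.          0.        ]
top [0.39006281 0.28145984 0.89913439] [-0.69632501  0.71571174 -0.04301964  0.03221018] [[386.14459796   0.         283.72590993]
 [  0.         386.14459796 212.55508207]
 [  0.           0.           1.        ]] [-0.0900757  0.         0.         0.         0.       ]
{'t': 0.1, 'q': array([-1.29652206e+00,  5.28382210e-01,  1.43381318e+00, -1.88960401e-05,
        1.18138743e+00, -1.78493651e-01]), 'qd': array([-0.00043265, -0.00139884, -0.00173877,  0.00017013,  0.00058302,
       -0.00119062]), 'tau': array([-4.63773267e-05, -4.43304527e+01, -1.78586054e+01, -1.81982427e-04,
        3.87387903e-03, -6.91992128e-06]), 'tcp_pos': array([ 0.27324553, -0.56133838,  0.21621356]), 'tool_rot': array([ 9.74483115e-01,  2.24458613e-01, -5.63636678e-05, -9.93523074e-04]), 'force': array([ 0.91690675, -0.04788874, -0.22427269]), 'ft_torque': array([ 0.00979447,  0.00160448, -0.01919903]), 'gripper_force': 0.0, 'finger_gap': 0.9987824492560625}
```

View pics/top0.png

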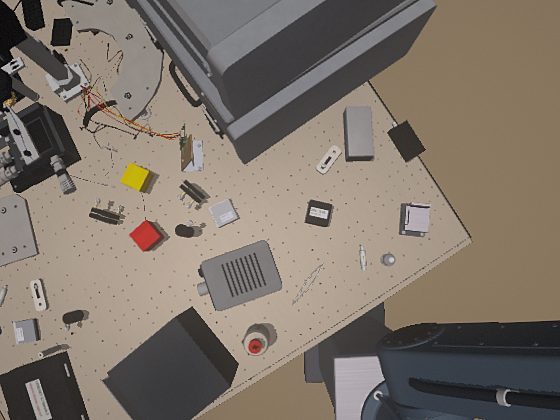

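View pics/scene0.png

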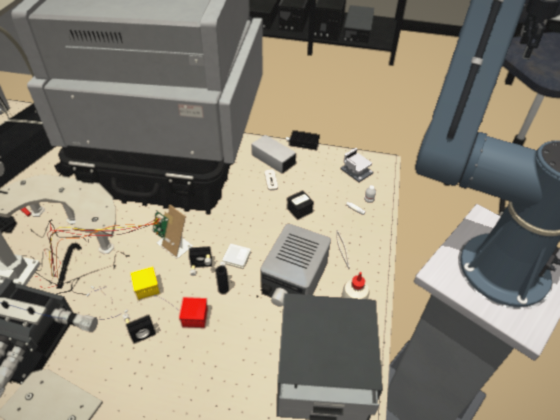

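Top view: candidates with the lens-box shape are black at (319,213), red at (146,236) and yellow at (136,177). The black lidded one fits. The platform with its two stops is at (415,218). I'll confirm both in an enlarged crop.

```bash
cat > h.py <<'E'
import numpy as np,cv2,pickle
from scipy.spatial.transform import Rotation as R
from scipy.optimize import least_squares
def cam(s):
    Rm=np.asarray(s["rotation"]); Rm=R.from_quat(Rm).as_matrix() if Rm.size==4 else Rm
    return Rm,np.asarray(s["eye"]),s["intrinsics"],s["dist"]
def ray(s,uv):
    Rm,e,K,d=cam(s); p=cv2.undistortPoints(np.array(uv,float).reshape(-1,1,2),K,d).reshape(-1,2)
    return (Rm@np.c_[p,np.ones(len(p))].T).T
def at_z(s,uv,z):
    r=ray(s,uv); e=np.asarray(s["eye"]); return e+r*((z-e[2])/r[:,2:])
def proj(s,P):
    Rm,e,K,d=cam(s); return cv2.projectPoints(np.asarray(P,float).reshape(-1,3),cv2.Rodrigues(Rm.T)[0],-Rm.T@e,K,d)[0].reshape(-1,2)
E
python3 - <<'E'
from h import *
T=pickle.load(open("pics/top.pkl","rb"));S=pickle.load(open("pics/scene.pkl","rb"))
print(at_z(T,[(319,213),(415,218),(465,240),(360,250),(389,259)],0.04).round(3))
print(at_z(S,[(300,204),(357,164)],0.04).round(3))
a=T["pixels"][150:270,295:455];b=S["pixels"][130:250,270:430]
a=cv2.resize(a,None,fx=5,fy=5,interpolation=cv2.INTER_CUBIC);b=cv2.resize(b,None,fx=5,fy=5,interpolation=cv2.INTER_CUBIC)
cv2.imwrite("pics/c1.png",a[:,:,::-1]);cv2.imwrite("pics/c2.png",b[:,:,::-1])
E
```

```text
[[ 0.479  0.188  0.04 ]
 [ 0.461 -0.03   0.04 ]
 [ 0.408 -0.145  0.04 ]
 [ 0.393  0.099  0.04 ]
 [ 0.371  0.035  0.04 ]]
[[ 0.469  0.199  0.04 ]
 [ 0.452 -0.024  0.04 ]]
```

View pics/c1.png

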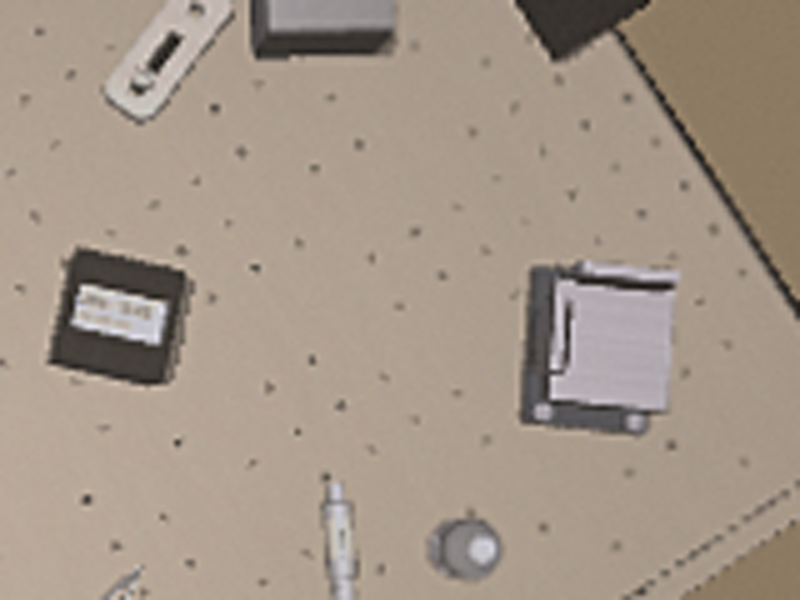

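View pics/c2.png

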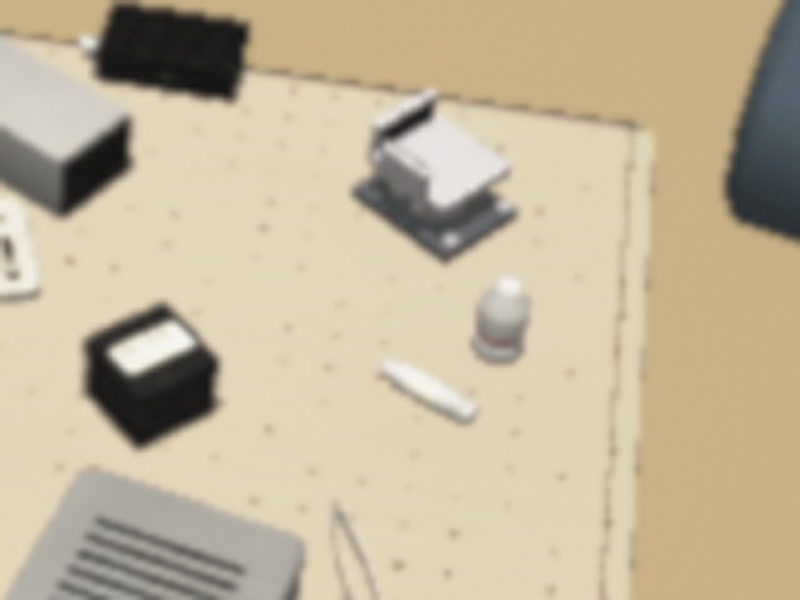

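Confirmed: the black lidded box with a white label has its top corners in the crop at about (78,248), (188,270), (165,384) and (50,363). The plate's near edge runs (548,402)-(668,412), and the far stop is at the top of the crop, the side stop on the left.

```bash
python3 - <<'E'
from h import *
T=pickle.load(open("pics/top.pkl","rb"));S=pickle.load(open("pics/scene.pkl","rb"))
f=lambda c,o:[((u+.5)/5-.5+o[0],(v+.5)/5-.5+o[1]) for u,v in c]
def sq(P,sz):
    P=P[:,:2]
    m=np.array([[1,1],[1,-1],[-1,-1],[-1,1]])*sz/2 # FL FR NR NL
    r=least_squares(lambda p:((m@R.from_euler('z',p[2]).as_matrix()[:2,:2].T+p[:2])-P).ravel(),[*P.mean(0),0])
    return r.x.round(4),r.fun.round(4)
bt=f([(78,248),(188,270),(165,384),(50,363)],(295,150))
print("box top",sq(at_z(T,bt,.042),.052))
bs=f([(86,345),(163,304),(216,357),(138,402)],(270,130))
P=at_z(S,bs,.042);print("box scene",P.round(3))
for k in range(4):
    try:print(k,sq(np.roll(P,k,0),.052))
    except Exception as e:print(e)
pt=f([(548,402),(668,412),(676,285)],(295,150));P=at_z(T,pt,.036);print("plate NL NR FR",P.round(4),[np.degrees(np.arctan2(*(P[i+1]-P[i])[1::-1])) .round(1) for i in(0,1)],"c",((P[0]+P[2])/2).round(4))
ps=f([(435,212),(509,165)],(270,130));P=at_z(S,ps,.036);print("scene NL NR",P.round(4))
w=at_z(T,f([(470,548),(340,490),(345,590)],(295,150)),.02);print(w.round(3))
E
```

```text
box top (array([ 0.4788,  0.1889, -0.2365]), array([ 0.0002,  0.0013, -0.0008, -0.0001, -0.0004, -0.0004,  0.001 ,
       -0.0008]))
box scene [[0.504 0.209 0.042]
 [0.495 0.16  0.042]
 [0.451 0.171 0.042]
 [0.459 0.221 0.042]]
0 (array([ 0.4773,  0.1902, -0.2142]), array([ 0.0039,  0.001 ,  0.0023, -0.0005, -0.0043, -0.0004, -0.0019,
       -0.0001]))
1 (array([0.4773, 0.1902, 1.3566]), array([-0.0019, -0.0001,  0.0039,  0.001 ,  0.0023, -0.0005, -0.0043,
       -0.0004]))
2 (array([0.4773, 0.1902, 2.9274]), array([-0.0043, -0.0004, -0.0019, -0.0001,  0.0039,  0.001 ,  0.0023,
       -0.0005]))
3 (array([ 0.4773,  0.1902, -1.785 ]), array([ 0.0023, -0.0005, -0.0043, -0.0004, -0.0019, -0.0001,  0.0039,
        0.001 ]))
plate NL NR FR [[ 0.435  -0.0051  0.036 ]
 [ 0.4288 -0.0608  0.036 ]
 [ 0.4869 -0.0685  0.036 ]] [np.float64(-96.4), np.float64(-7.6)] c [ 0.461  -0.0368  0.036 ]
scene NL NR [[ 0.4364 -0.0005  0.036 ]
 [ 0.4289 -0.0605  0.036 ]]
[[0.37  0.03  0.02 ]
 [0.399 0.089 0.02 ]
 [0.353 0.089 0.02 ]]
```

send_rows:
  commands: "85 0 0 0 1;85 0 0 0 1;85 0 0 0 1;85 0 0 0 1;85 0 0 0 1;85 0 0 0 1;85 0 0 0 1;85 0 0 0 1;85 0 0 0 1;85 0 0 0 0.88"
  grip_force: 30

```text
t: 0.93
tcp_pos: [0.2733, -0.5616, 0.2165]
tool_rot: [0.993, -0.12, -0.0, -0.001]
force: [-0.4, -0.2, -0.2]
finger_gap: 0.995
gripper_force: 0.0
```

send_rows:
  commands: "85 0 -1 0 0;85 0 -1 0 0;85 0 -1 0 0;85 0 -1 0 0;85 0 -1 0 0;85 0 -1 0 0;85 0 -1 0 0;85 0 -1 0 0;85 0 -1 0 0;85 0 -1 0 0;85 0 -1 0 0;85 0 -1 0 0;85 0 -1 0 0;85 0 -1 0 0;85 0 -1 0 0;85 0 -1 0 0;85 0 -1 0 0;85 0 -1 0 0;85 0 -1 0 0;85 0 -1 0 0"

```text
t: 2.6
tcp_pos: [0.3672, -0.172, 0.217]
tool_rot: [0.993, -0.118, -0.0, -0.0]
force: [-0.6, 0.3, -0.7]
finger_gap: 0.991
gripper_force: 0.0
```

send_rows:
  commands: "85 0.4 -1 0 0;85 0.4 -1 0 0;85 0.4 -1 0 0;85 0 -1 0 0;85 0 -1 0 0;85 0 -1 0 0;85 0 -1 0 0;85 0 -1 0 0;85 0 -1 0 0;85 0 -1 0 0;85 0 -1 0 0;85 0 -1 0 0;85 0 -1 0 0;85 0 -1 0 0;85 0 -1 0 0;85 0 -1 0 0;85 0 -1 0 0;85 0 -1 0 0;85 0 -0.9 0 0;85 0 0 0 0"

```text
t: 4.27
tcp_pos: [0.48, 0.1912, 0.2169]
tool_rot: [0.993, -0.117, 0.0, -0.001]
force: [0.3, -0.1, -0.3]
finger_gap: 0.997
gripper_force: 0.0
```

```bash
python3 - <<'E'
from h import *
from station import cams,readout
s=cams.snapshot("wrist");pickle.dump(s,open("pics/w1.pkl","wb"))
st=readout.sense();print(st["tcp_pos"],np.degrees(2*np.arctan2(st["tool_rot"][1],st["tool_rot"][0])),st["q"].round(2),s["eye"])
x,y=.4785,.189;a=-.235;c=np.array([[1,1],[1,-1],[-1,-1],[-1,1]])*.026@R.from_euler('z',a).as_matrix()[:2,:2].T+[x,y]
print(proj(s,np.c_[c,np.full(4,.042)]).round())
cv2.imwrite("pics/w1.png",s["pixels"][:,:,::-1])
E
```

```text
[0.47929429 0.18968593 0.21674165] -13.424174686856167 [ 0.16  0.38  1.7  -0.    1.06  1.97] [0.55636692 0.1729124  0.37494047]
[[250. 159.]
 [307. 160.]
 [305. 214.]
 [251. 214.]]
```

View pics/w1.png

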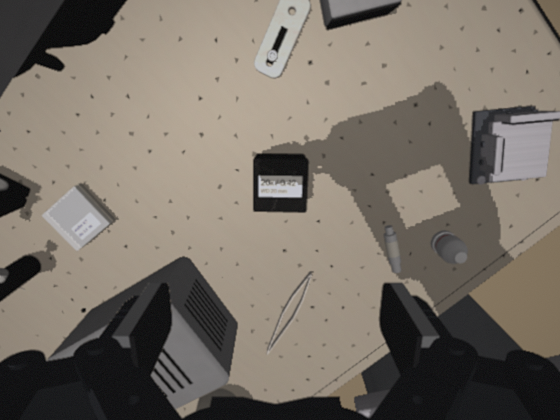

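The wrist view has the box top at about (253..308, 158..213), matching the prediction within a few pixels, so the estimate holds. Descending now.

send_rows:
  commands: "85 0 0 1 0;85 0 0 1 0;85 0 0 1 0;85 0 0 1 0;85 0 0 1 0;85 0 0 1 0;85 0 0 1 0;85 0 0 1 0;85 0 0 0.7 0;85 0 0 0.5 0;85 0 0 0.3 0;85 0 0 0 0"

```text
t: 5.32
tcp_pos: [0.4787, 0.188, 0.0262]
tool_rot: [0.993, -0.119, -0.001, 0.0]
force: [0.0, -0.2, -0.1]
finger_gap: 0.995
gripper_force: 0.0
```

send_rows:
  commands: "60 0 0 0 0;58 0 0 0 0;56 0 0 0 0;54 0 0 0 0;52 0 0 0 0;50 0 0 0 0;48 0 0 0 0;46 0 0 0 0;46 0 0 0 0;46 0 0 0 0"
  grip_force: 30

```text
t: 6.15
tcp_pos: [0.4794, 0.1887, 0.0271]
tool_rot: [0.993, -0.118, -0.0, -0.0]
force: [0.4, 0.3, -0.7]
finger_gap: 0.538
gripper_force: 0.0
```

send_rows:
  commands: "40 0 0 0 0;40 0 0 0 0;40 0 0 0 0;40 0 0 0 0"

```text
t: 6.48
tcp_pos: [0.4794, 0.1886, 0.0271]
tool_rot: [0.993, -0.118, -0.0, 0.0]
force: [0.5, -0.6, 0.3]
finger_gap: 0.473
gripper_force: 0.0
```

```bash
python3 - <<'E'
from h import *
from station import cams,readout
s=cams.snapshot("wrist");print(readout.sense()["finger_gap"],readout.sense()["gripper_force"])
cv2.imwrite("pics/w2.png",s["pixels"][:,:,::-1])
E
```

```text
0.4651565225129657 0.0
```

View pics/w2.png

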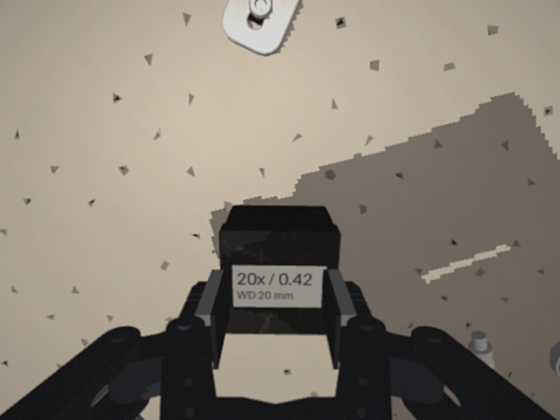

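```bash
python3 - <<'E'
from h import *
from station import cams,readout
s=cams.snapshot("wrist");st=readout.sense();t=st["tcp_pos"];M=R.from_quat(st["tool_rot"]).as_matrix()
print(st["finger_gap"],st["gripper_force"],st["force"])
for g in (.020,.026):
  for z in (.008,0,-.011,-.022):
    print(g,z,proj(s,[t+M@[x,y,z] for x in(.011,-.011) for y in(-g,g)]).round().tolist())
for z in (0,.042):
  c=np.array([[1,1],[1,-1],[-1,-1],[-1,1]])*.026@R.from_euler('z',-.235).as_matrix()[:2,:2].T+[.4785,.189]
  print(z,proj(s,np.c_[c,np.full(4,z)]).round().tolist())
E
```

```text
0.4685620985666364 0.0 [ 0.09746915 -0.10085822  0.48424125]
0.02 0.008 [[235.0, 243.0], [316.0, 243.0], [236.0, 283.0], [315.0, 283.0]]
0.02 0 [[233.0, 249.0], [318.0, 249.0], [234.0, 291.0], [316.0, 291.0]]
0.02 -0.011 [[230.0, 259.0], [321.0, 259.0], [232.0, 303.0], [319.0, 303.0]]
0.02 -0.022 [[227.0, 270.0], [324.0, 270.0], [229.0, 316.0], [322.0, 316.0]]
0.026 0.008 [[222.0, 243.0], [328.0, 243.0], [224.0, 283.0], [326.0, 283.0]]
0.026 0 [[220.0, 249.0], [331.0, 249.0], [222.0, 291.0], [329.0, 291.0]]
0.026 -0.011 [[216.0, 259.0], [334.0, 259.0], [219.0, 303.0], [332.0, 303.0]]
0.026 -0.022 [[212.0, 270.0], [339.0, 270.0], [215.0, 316.0], [336.0, 316.0]]
0 [[226.0, 204.0], [324.0, 204.0], [321.0, 292.0], [230.0, 292.0]]
0.042 [[213.0, 232.0], [337.0, 232.0], [331.0, 337.0], [219.0, 337.0]]
```

```bash
python3 - <<'E'
from h import *
a=cv2.imread("pics/w2.png")[190:390,150:410]
cv2.imwrite("pics/w2c.png",cv2.convertScaleAbs(cv2.resize(a,None,fx=3,fy=3,interpolation=cv2.INTER_CUBIC),alpha=2,beta=25))
E
```

```text
(no output)
```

View pics/w2c.png

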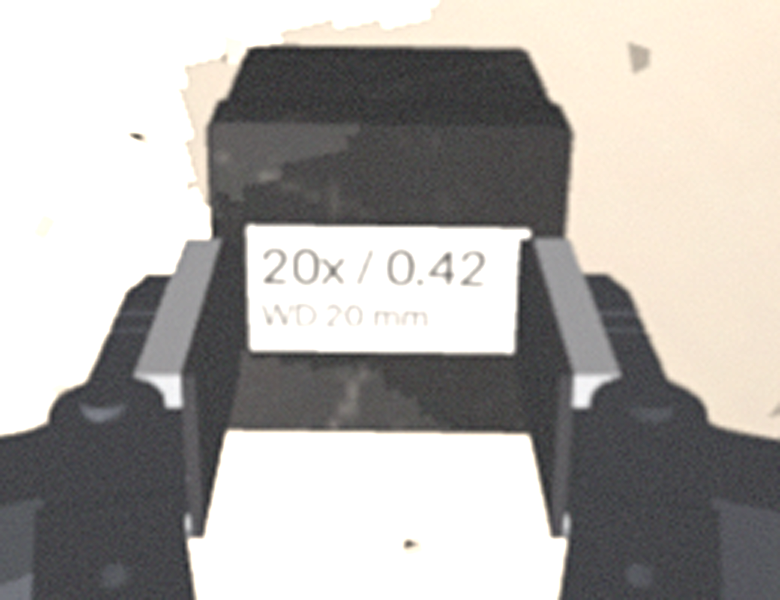

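send_rows:
  commands: "34 0 0 0 0;34 0 0 0 0;34 0 0 0 0;34 0 0 0 0"
  grip_force: 30

```text
t: 6.92
tcp_pos: [0.4797, 0.1887, 0.0275]
tool_rot: [0.993, -0.118, 0.0, -0.0]
force: [-1.5, 0.9, 6.3]
finger_gap: 0.4
gripper_force: 2.8
```

```bash
python3 - <<'E'
from h import *
from station import cams,readout
s=cams.snapshot("wrist");st=readout.sense();print({k:st[k] for k in("finger_gap","gripper_force","force","tcp_pos","t")})
a=s["pixels"][190:390,150:410,::-1]
b=cv2.imread("pics/w2.png")[190:390,150:410]
print(np.abs(a.astype(int)-b).mean(2).max(0)[::10].round())
cv2.imwrite("pics/w3.png",cv2.convertScaleAbs(cv2.resize(a,None,fx=3,fy=3,interpolation=cv2.INTER_CUBIC),alpha=2,beta=25))
E
```

```text
{'finger_gap': 0.40029364865809797, 'gripper_force': 2.760976441204548, 'force': array([-0.01423928, -0.31093363,  5.23079156]), 'tcp_pos': array([0.47971459, 0.18866605, 0.02755031]), 't': 6.9667}
[113.  59. 145. 142. 146. 151. 108. 110. 153.  54.  25.  10.  27.  19.
  25.  17.  19. 139. 112.  68.  80.  84.  82.  81.  36.  46.]
```

View pics/w3.png

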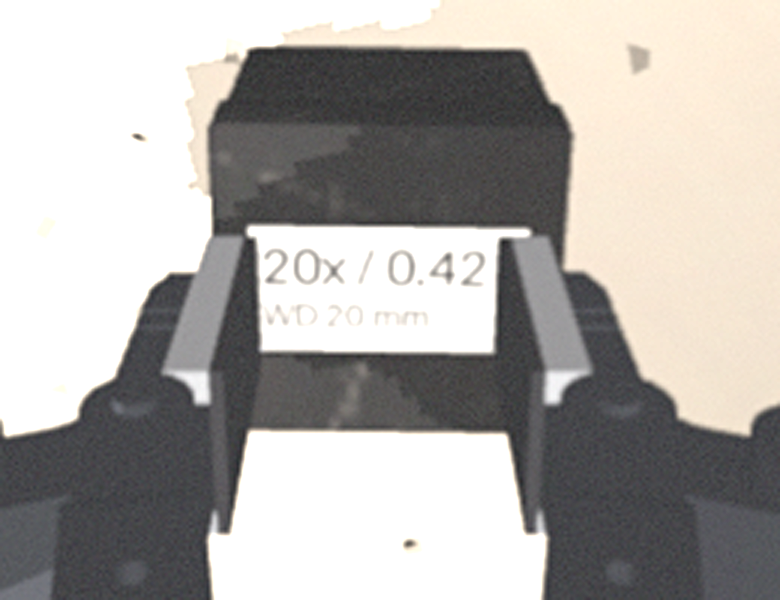

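The pads are above the box. At 34 mm opening the tips touch the lid about 14 mm behind the TCP, so the fingers are effectively shorter than stated. I'll open, go lower and regrip.

send_rows:
  commands: "85 0 0 0 0;85 0 0 0 0;85 0 0 0 0;85 0 0 0 0;85 0 0 0 0;85 0 0 0 0;85 0 0 0 0;85 0 0 0 0;85 0 0 0 0;85 0 0 0 0"

```text
t: 7.8
tcp_pos: [0.4794, 0.1886, 0.0271]
tool_rot: [0.993, -0.118, 0.0, -0.0]
force: [-0.5, 1.3, -0.1]
finger_gap: 0.996
gripper_force: 0.0
```

send_rows:
  commands: "85 0 0 0.2 0;85 0 0 0.2 0;85 0 0 0.2 0;85 0 0 0.2 0;85 0 0 0.2 0;85 0 0 0.1 0;85 0 0 0 0;85 0 0 0 0"

```text
t: 8.47
tcp_pos: [0.4793, 0.1886, 0.0049]
tool_rot: [0.993, -0.118, -0.0, 0.0]
force: [0.2, 0.8, -0.6]
finger_gap: 0.995
gripper_force: 0.0
```

send_rows:
  commands: "58 0 0 0 0;56 0 0 0 0;54 0 0 0 0;52 0 0 0 0;50 0 0 0 0;48 0 0 0 0;46 0 0 0 0;44 0 0 0 0;44 0 0 0 0;44 0 0 0 0;44 0 0 0 0"
  grip_force: 25

```text
t: 9.38
tcp_pos: [0.4795, 0.1885, 0.0055]
tool_rot: [0.993, -0.118, 0.0, 0.0]
force: [-0.5, -2.4, 5.4]
finger_gap: 0.6
gripper_force: 27.6
```

send_rows:
  commands: "44 0 0 -0.2 0;44 0 0 -0.5 0;44 0 0 -1 0;44 0 0 -1 0;44 0 0 -1 0;44 0 0 -1 0;44 0 0 -1 0;44 0 0 -1 0;44 0.1 0.6 -0.5 0;44 0.1 0.6 0 0;44 0.1 0.6 0 0;44 0.1 0.6 0 0;44 0.1 0.6 0 0;44 0.1 0.6 0 0;44 0.1 0.6 0 0;44 0.1 0.6 0 0;44 0 0.6 0 0;44 0 0 0 0;44 0 0 0 0"

```text
t: 10.97
tcp_pos: [0.4685, 0.0787, 0.148]
tool_rot: [0.993, -0.12, -0.002, -0.0]
force: [0.5, 0.1, -2.4]
finger_gap: 0.594
gripper_force: 27.3
```

```bash
python3 - <<'E'
from h import *
from station import cams,readout
s=cams.snapshot("wrist");pickle.dump(s,open("pics/w4.pkl","wb"))
st=readout.sense();print({k:st[k] for k in("finger_gap","gripper_force","force","tcp_pos","t")},np.degrees(2*np.arctan2(st["tool_rot"][1],st["tool_rot"][0])))
c=proj(s,[[.461,-.036,.036],[.479,.08,.12]]).round().astype(int);print(c)
im=s["pixels"][:,:,::-1].copy()
u,v=c[0]; u0,v0=max(0,min(u-65,430)),max(0,min(v-60,300));print(u0,v0)
a=cv2.resize(im[v0:v0+120,u0:u0+130],(520,480),interpolation=cv2.INTER_CUBIC)
m=np.zeros((480,800,3),np.uint8);m[:,:520]=a;m[:210,520:]=cv2.resize(im,(280,210))
T=cv2.cvtColor(pickle.load(open("pics/top.pkl","rb"))["pixels"],cv2.COLOR_RGB2BGR)
m[210:480,520:]=cv2.resize(T[196:240,396:440],(270,270),interpolation=cv2.INTER_CUBIC)[:, :280] if 0 else cv2.resize(T[197:240,394:439],(280,270),interpolation=cv2.INTER_CUBIC)
cv2.imwrite("pics/w4.png",m)
E
```

```text
{'finger_gap': 0.5957296294401269, 'gripper_force': 27.310017943382263, 'force': array([-1.1769539 ,  0.07759359, -2.66679305]), 'tcp_pos': array([0.46887325, 0.07921361, 0.14820205]), 't': 11.0167} -13.686521386734482
[[425 179]
 [268 231]]
360 119
```

View pics/w4.png

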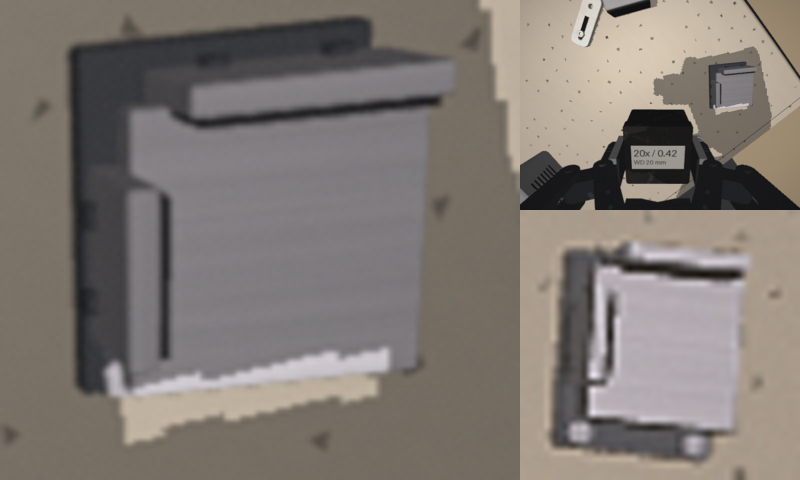

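```bash
python3 - <<'E'
from h import *
s=pickle.load(open("pics/w4.pkl","rb"));T=pickle.load(open("pics/top.pkl","rb"))
f=lambda c,o,k:[((u+.5)/k-.5+o[0],(v+.5)/k-.5+o[1]) for u,v in c]
P=at_z(s,f([(118,397),(417,370),(128,107)],(360,119),4),.036)
print("NL NR FL",P.round(4)); ang=lambda d:np.degrees(np.arctan2(d[1],d[0]))
print("yaw", ang(P[0]-P[1])-90, ang(P[2]-P[0]), "ctr",((P[1]+P[2])/2).round(4), np.linalg.norm(P[0]-P[1]),np.linalg.norm(P[2]-P[0]))
Q=at_z(s,f([(190,85),(455,60),(440,97),(200,122)],(360,119),4),.054)
print("far stop top",Q.round(4),ang(Q[0]-Q[1])-90)
Q2=at_z(s,f([(130,187),(158,190),(160,372),(130,375)],(360,119),4),.054)
print("side stop top",Q2.round(4),ang(Q2[1]-Q2[2]))
k=280/45
Pt=at_z(T,[(394+(u-520)*45/280,197+(v-210)*43/270) for u,v in [(588,415),(733,430),(743,275)]],.036)
print("top NL NR FR",Pt.round(4),ang(Pt[0]-Pt[1])-90,ang(Pt[2]-Pt[1]),((Pt[0]+Pt[2])/2).round(4))
E
```

```text
NL NR FL [[ 0.4368 -0.0052  0.036 ]
 [ 0.4283 -0.0633  0.036 ]
 [ 0.4922 -0.0152  0.036 ]]
yaw -8.339201576731895 -10.18430134548627 ctr [ 0.4602 -0.0392  0.036 ] 0.058723407366423466 0.05626254426934712
far stop top [[ 0.4969 -0.0211  0.054 ]
 [ 0.4905 -0.0662  0.054 ]
 [ 0.4848 -0.0631  0.054 ]
 [ 0.4902 -0.0219  0.054 ]] -8.053210060976909
side stop top [[ 0.4819 -0.0085  0.054 ]
 [ 0.4802 -0.0132  0.054 ]
 [ 0.447  -0.009   0.054 ]
 [ 0.4477 -0.0036  0.054 ]] -7.182453659112362
top NL NR FR [[ 0.4358 -0.0068  0.036 ]
 [ 0.4287 -0.0609  0.036 ]
 [ 0.4851 -0.0685  0.036 ]] -7.464078359189912 -7.691895177496561 [ 0.4605 -0.0377  0.036 ]
```

send_rows:
  commands: "44 0 0 0 -0.75;44 0 0 0 -0.7;44 0 0.6 0 0;44 0.03 0.7 0 0;44 0.03 0.7 0 0;44 0.03 0.7 0 0;44 0.04 0.7 0 0;44 0 0.7 0 0;44 0 0.7 0 0;44 0 0.7 0 0;44 0 0.66 0 0;44 0 0 0 0;44 0 0 0 0;44 0 0 0 0"

```text
t: 12.18
tcp_pos: [0.4553, -0.0419, 0.1488]
tool_rot: [0.998, -0.068, -0.0, -0.0]
force: [-0.4, -0.6, -3.5]
finger_gap: 0.6
gripper_force: 27.5
```

send_rows:
  commands: "44 0 0 0.4 0;44 0 0 0.6 0;44 0 0 0.6 0;44 0 0 0.6 0;44 0 0 0.6 0;44 0 0 0.6 0;44 0 0 0.6 0;44 0 0 0.4 0;44 0 0 0.25 0;44 0 0 0.1 0;44 0 0 0 0;44 0 0 0 0;44 0 0 0 0"

```text
t: 13.27
tcp_pos: [0.4559, -0.0426, 0.0546]
tool_rot: [0.998, -0.068, 0.001, 0.0]
force: [0.1, 0.3, -2.2]
finger_gap: 0.598
gripper_force: 27.4
```

```bash
python3 - <<'E'
from h import *
from station import cams,readout
st=readout.sense();print({k:st[k] for k in("finger_gap","gripper_force","force","tcp_pos","t")},np.degrees(2*np.arctan2(st["tool_rot"][1],st["tool_rot"][0])))
a=cams.snapshot("scene");t=cams.snapshot("top");w=cams.snapshot("wrist");pickle.dump([a,t,w],open("pics/p5.pkl","wb"))
A=cv2.resize(a["pixels"][120:200,300:400],(500,400),interpolation=cv2.INTER_CUBIC)
W=cv2.resize(w["pixels"],(300,225));Tt=cv2.resize(t["pixels"][180:260,370:460],(300,267),interpolation=cv2.INTER_CUBIC)
m=np.zeros((500,800,3),np.uint8);m[:400,:500]=A;m[:225,500:]=W;m[225:492,500:]=Tt
cv2.imwrite("pics/p5.png",m[:,:,::-1])
E
```

```text
{'finger_gap': 0.5978553823959468, 'gripper_force': 27.395376563072205, 'force': array([ 0.07497734,  0.34727024, -2.23310256]), 'tcp_pos': array([ 0.45594513, -0.04258695,  0.0545715 ]), 't': 13.2667} -7.770330855119817
```

send_rows:
  commands: "44 -0.04 0 0.06 0;44 0 0 0.06 0;44 0 0 0.06 0;44 0 0 0.06 0;44 0 0 0.06 0;44 0 0 0.06 0;44 0 0 0.06 0;44 0 0 0.05 0;44 0 0 0.03 0;44 0 0 0 0"

```text
t: 14.25
tcp_pos: [0.4546, -0.0424, 0.044]
tool_rot: [0.998, -0.068, -0.0, -0.0]
force: [-0.7, -0.2, -2.7]
finger_gap: 0.6
gripper_force: 27.4
```

send_rows:
  commands: "44 0 0 0.02 0;44 0 0 0.02 0;44 0 0 0.02 0;44 0 0 0.02 0;44 0 0 0 0"

```text
t: 14.67
tcp_pos: [0.4547, -0.0424, 0.0425]
tool_rot: [0.998, -0.068, -0.0, -0.0]
force: [0.2, 0.6, -3.2]
finger_gap: 0.598
gripper_force: 27.4
```

send_rows:
  commands: "44 0 0 0.02 0;44 0 0 0.02 0;44 0 0 0 0"

```text
t: 14.92
tcp_pos: [0.4547, -0.0424, 0.0416]
tool_rot: [0.998, -0.068, -0.0, -0.0]
force: [0.5, 1.1, -3.0]
finger_gap: 0.595
gripper_force: 27.4
```

send_rows:
  commands: "44 0 0 0.02 0;44 0 0 0 0"

```text
t: 15.08
tcp_pos: [0.4547, -0.0424, 0.0415]
tool_rot: [0.998, -0.068, 0.0, 0.0]
force: [0.7, 0.5, -0.6]
finger_gap: 0.598
gripper_force: 27.7
```

send_rows:
  commands: "44 0 0 0.01 0;44 0 0 0 0"
  grip_force: 20

```text
t: 15.25
tcp_pos: [0.4547, -0.0424, 0.0415]
tool_rot: [0.998, -0.068, 0.0, 0.0]
force: [-2.0, 0.4, 2.9]
finger_gap: 0.597
gripper_force: 28.2
```

send_rows:
  commands: "52 0 0 0 0;53 0 0 0 0;54 0 0 0 0;56 0 0 0 0;58 0 0 0 0;60 0 0 0 0;62 0 0 0 0;62 0 0 0 0"

```text
t: 15.92
tcp_pos: [0.4547, -0.0424, 0.0411]
tool_rot: [0.998, -0.068, -0.0, -0.0]
force: [0.1, 0.1, -0.3]
finger_gap: 0.722
gripper_force: 0.0
```

send_rows:
  commands: "64 0 0 -0.2 0;64 0 0 -0.6 0;64 0 0 -0.9 0;64 0 0 -0.8 0;0 -0.4 0 0 0;0 -0.7 0 0 0;0 -0.7 0 0 0;0 -0.6 0 0 0;0 0 0 0 0;0 0 0 0 0;0 0 0 0 0;0 0 0 0 0;0 0 0 0 0;0 0 0 0 0;0 0 0 0 0;0 0 0 0 0;0 0 0 0 0;0 0 0 0 0"
  grip_force: 60

```text
t: 17.42
tcp_pos: [0.4072, -0.0359, 0.0911]
tool_rot: [0.998, -0.068, 0.0, -0.0]
force: [-1.1, 0.1, -0.4]
finger_gap: 0.001
gripper_force: 0.0
```

send_rows:
  commands: "0 0 0 0.6 0;0 0 0 0.8 0;0 0 0 0.8 0;0 0 0 0.4 0;0 0 0 0.2 0;0 0 0 0.05 0;0 0 0 0 0;0 0 0 0 0"

```text
t: 18.08
tcp_pos: [0.4075, -0.036, 0.0345]
tool_rot: [0.998, -0.068, 0.0, 0.0]
force: [0.2, 0.6, -0.2]
finger_gap: -0.001
gripper_force: 0.0
```

```bash
python3 - <<'E'
from h import *
from station import cams,readout
st=readout.sense();print({k:st[k] for k in("finger_gap","gripper_force","force","tcp_pos","t")},np.degrees(2*np.arctan2(st["tool_rot"][1],st["tool_rot"][0])))
a=cams.snapshot("scene");t=cams.snapshot("top");w=cams.snapshot("wrist");pickle.dump([a,t,w],open("pics/p6.pkl","wb"))
A=cv2.resize(a["pixels"][120:200,310:410],(500,400),interpolation=cv2.INTER_CUBIC)
W=cv2.resize(w["pixels"][100:400,100:500],(400,300))
m=np.zeros((600,800,3),np.uint8);m[:400,:500]=A;m[300:,400:]=W
m[:300,500:]=cv2.resize(t["pixels"][180:260,370:450],(300,300),interpolation=cv2.INTER_CUBIC)
cv2.imwrite("pics/p6.png",cv2.convertScaleAbs(m[:,:,::-1],alpha=1.3,beta=15))
E
```

```text
{'finger_gap': -0.0009161419497498727, 'gripper_force': 0.0, 'force': array([ 0.19711727,  0.60100578, -0.24595716]), 'tcp_pos': array([ 0.40747991, -0.03600598,  0.03453267]), 't': 18.0833} -7.7730685637846255
```

View pics/p6.png

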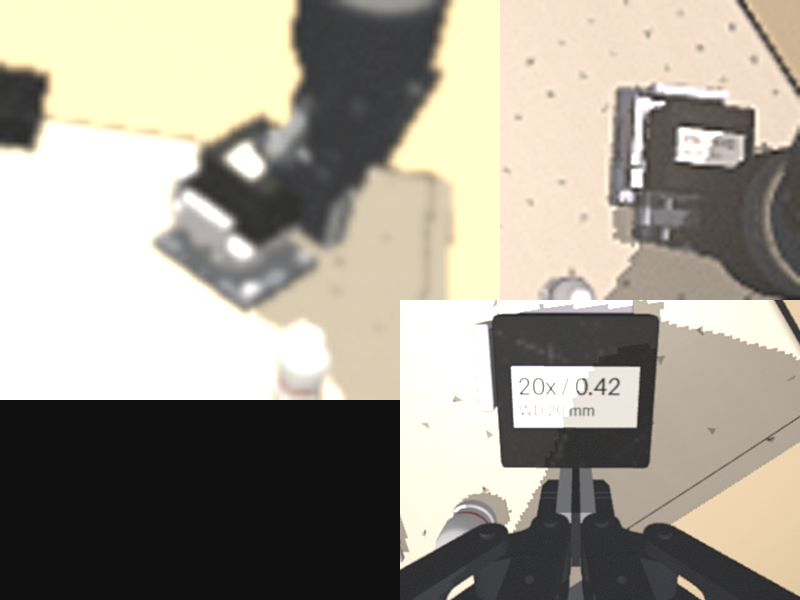

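The picture shows the box standing square on the plate, a little short of both stops, with the shut fingers centred behind it. Now creeping forward.

send_rows:
  commands: "0 0.1 0 0 0;0 0.1 0 0 0;0 0.1 0 0 0;0 0.05 0 0 0;0 0.05 0 0 0;0 0 0 0 0"

```text
t: 18.73
tcp_pos: [0.4154, -0.0371, 0.0341]
tool_rot: [0.998, -0.068, 0.0, 0.0]
force: [0.2, -1.0, -0.1]
finger_gap: -0.001
gripper_force: 0.0
```

send_rows:
  commands: "0 0.03 0 0 0;0 0.03 0 0 0;0 0.03 0 0 0;0 0.03 0 0 0;0 0 0 0 0"

```text
t: 19.15
tcp_pos: [0.4177, -0.0374, 0.0341]
tool_rot: [0.998, -0.068, 0.0, 0.0]
force: [-0.6, 0.6, -0.3]
finger_gap: -0.003
gripper_force: 0.0
```

send_rows:
  commands: "0 0.03 0 0 0;0 0.03 0 0 0;0 0.03 0 0 0;0 0.03 0 0 0;0 0 0 0 0"

```text
t: 19.57
tcp_pos: [0.4191, -0.0374, 0.0341]
tool_rot: [0.998, -0.068, -0.001, -0.0]
force: [-2.5, 0.1, 0.3]
finger_gap: 0.003
gripper_force: 0.9
```

send_rows:
  commands: "0 0.02 0 0 0;0 0.02 0 0 0;0 0.02 0 0 0;0 0 0 0 0"

```text
t: 19.9
tcp_pos: [0.4212, -0.0378, 0.0341]
tool_rot: [0.998, -0.068, 0.0, 0.0]
force: [-0.9, 0.5, -0.7]
finger_gap: 0.002
gripper_force: 0.6
```

send_rows:
  commands: "0 0.02 0 0 0;0 0.02 0 0 0;0 0.02 0 0 0;0 0 0 0 0"

```text
t: 20.23
tcp_pos: [0.4226, -0.0381, 0.0341]
tool_rot: [0.998, -0.068, 0.0, 0.0]
force: [-0.7, -0.1, -0.8]
finger_gap: 0.0
gripper_force: 0.4
```

send_rows:
  commands: "0 0.02 0 0 0;0 0.02 0 0 0;0 0 0 0 0"

```text
t: 20.48
tcp_pos: [0.4232, -0.0381, 0.0341]
tool_rot: [0.998, -0.068, 0.0, 0.0]
force: [-1.1, -0.2, -1.2]
finger_gap: -0.001
gripper_force: 0.5
```

send_rows:
  commands: "0 0.02 0 0 0;0 0.02 0 0 0;0 0 0 0 0"

```text
t: 20.73
tcp_pos: [0.4238, -0.0382, 0.0341]
tool_rot: [0.998, -0.068, -0.0, -0.0]
force: [-1.2, 0.1, -0.3]
finger_gap: -0.0
gripper_force: 0.7
```

send_rows:
  commands: "0 0.02 0 0 0;0 0.01 0 0 0;0 0 0 0 0"

```text
t: 20.98
tcp_pos: [0.4237, -0.0381, 0.0341]
tool_rot: [0.998, -0.068, -0.001, -0.0]
force: [-3.8, -0.7, 1.7]
finger_gap: -0.001
gripper_force: 1.6
```

send_rows:
  commands: "0 0.01 0 0 0;0 0 0 0 0;0 0 0 0 0"

```text
t: 21.23
tcp_pos: [0.4237, -0.0381, 0.0341]
tool_rot: [0.998, -0.068, -0.001, -0.0]
force: [-4.3, -1.5, 2.9]
finger_gap: -0.001
gripper_force: 2.3
```

send_rows:
  commands: "0 0.01 0 0 0;0 0 0 0 0;0 0 0 0 0"

```text
t: 21.48
tcp_pos: [0.4237, -0.0381, 0.0341]
tool_rot: [0.998, -0.068, -0.001, -0.0]
force: [-5.5, -2.2, 3.0]
finger_gap: -0.0
gripper_force: 2.5
```

send_rows:
  commands: "0 0.015 0 0 0;0 0 0 0 0;0 0 0 0 0"

```text
t: 21.73
tcp_pos: [0.4237, -0.038, 0.0341]
tool_rot: [0.998, -0.068, -0.001, -0.0]
force: [-6.5, -1.7, 2.8]
finger_gap: 0.0
gripper_force: 2.7
```

send_rows:
  commands: "0 0.01 0 0 0;0 0 0 0 0;0 0 0 0 0"

```text
t: 21.98
tcp_pos: [0.4237, -0.038, 0.0341]
tool_rot: [0.998, -0.068, -0.002, -0.0]
force: [-5.9, -1.7, 2.6]
finger_gap: -0.001
gripper_force: 2.9
```

```bash
python3 -c "
from station import readout as r
s=r.sense();print(s['force'],s['tcp_pos'],s['t'])"
```

```text
[-5.92487634 -1.73882295  2.56350716] [ 0.42374812 -0.03799646  0.03406181] 21.9833
```

send_rows:
  commands: "0 0.015 0 0 0;0 0 0 0 0;0 0 0 0 0"

```text
t: 22.23
tcp_pos: [0.4237, -0.038, 0.034]
tool_rot: [0.998, -0.068, -0.002, -0.0]
force: [-6.7, -2.8, 2.2]
finger_gap: -0.0
gripper_force: 3.1
```

send_rows:
  commands: "0 0.01 0 0 0;0 0 0 0 0;0 0 0 0 0"

```text
t: 22.48
tcp_pos: [0.4237, -0.0379, 0.034]
tool_rot: [0.998, -0.068, -0.002, -0.0]
force: [-6.4, -2.2, 3.0]
finger_gap: -0.0
gripper_force: 3.2
```

send_rows:
  commands: "0 0.015 0 0 0;0 0.01 0 0 0;0 0 0 0 0;0 0 0 0 0"

```text
t: 22.82
tcp_pos: [0.4237, -0.0379, 0.034]
tool_rot: [0.998, -0.068, -0.003, -0.001]
force: [-7.0, -2.1, 4.0]
finger_gap: 0.001
gripper_force: 3.6
```

send_rows:
  commands: "0 0.01 0 0 0;0 0 0 0 0;0 0 0 0 0;0 0 0 0 0"

```text
t: 23.15
tcp_pos: [0.4237, -0.0378, 0.034]
tool_rot: [0.998, -0.068, -0.003, -0.001]
force: [-7.7, -2.8, 4.7]
finger_gap: 0.003
gripper_force: 3.7
```

send_rows:
  commands: "0 0.015 0 0 0;0 0 0 0 0;0 0 0 0 0;0 0 0 0 0"

```text
t: 23.48
tcp_pos: [0.4237, -0.0378, 0.034]
tool_rot: [0.998, -0.068, -0.003, -0.001]
force: [-8.2, -2.0, 3.8]
finger_gap: 0.001
gripper_force: 3.9
```

send_rows:
  commands: "0 0.015 0 0 0;0 0 0 0 0;0 0 0 0 0;0 0 0 0 0;0 0 0 0 0"

```text
t: 23.9
tcp_pos: [0.4236, -0.0378, 0.034]
tool_rot: [0.998, -0.068, -0.003, -0.001]
force: [-9.3, -2.8, 5.3]
finger_gap: -0.001
gripper_force: 4.2
```

Pushed at about 9 N in total (roughly 7 N on the stop after drag) for over 0.3 s. Backing off, lifting and turning 90° for the side push.

send_rows:
  commands: "0 -0.05 0 0 0;0 -0.05 0 0 0;0 -0.1 0 0 0;0 -0.3 0 0 0;0 -0.5 0 0 0;0 0 0 -0.5 0;0 0 0 -1 0;0 0 0 -1 0;0 0 0 -1 0;0 0 0 -0.8 0;0 0 0 0 -1;0 0 0 0 -1;0 0 0 0 -1;0 0 0 0 -1;0 0 0 0 -1;0 0 0 0 -1;0 0 0 0 -1;0 0 0 0 -1;0 0 0 0 -1;0 0 0 0 -1"

```text
t: 25.57
tcp_pos: [0.4088, -0.0363, 0.1204]
tool_rot: [0.96, 0.279, 0.002, 0.001]
force: [0.5, -0.4, -0.4]
finger_gap: 0.004
gripper_force: 0.0
```

send_rows:
  commands: "0 0 0 0 -1;0 0 0 0 -1;0 0 0 0 -1;0 0 0 0 -1;0 0 0 0 -1;0 0 0 0 -1;0 0 0 0 -1;0 0 0 0 -1;0 0 0 0 -1;0 0 0 0 -1;0 0 0 0 -1;0 0 0 0 -1;0 0 0 0 -0.5;0 0 0 0 0;0 0 0 0 0"

```text
t: 26.82
tcp_pos: [0.4083, -0.0362, 0.1203]
tool_rot: [0.754, 0.657, 0.001, 0.001]
force: [0.4, -0.2, 0.2]
finger_gap: 0.001
gripper_force: 0.0
```

```bash
cat > d.py <<'E'
from h import *
from station import readout
import sys
st=readout.sense();t=st["tcp_pos"];M=R.from_quat(st["tool_rot"]).as_matrix()
g=np.array([float(v) for v in sys.argv[1:4]])
print(t.round(4),"yaw",np.degrees(np.arctan2(M[1,0],M[0,0])).round(2),"tilt",M[:,2].round(4),"shares",(M.T@(g-t)/.02).round(2),"F tool",(M.T@st["force"]).round(1),st["t"],st["q"].round(2))
E
python3 d.py .4547 -.0876 .11
```

```text
[ 0.4083 -0.0362  0.1203] yaw 82.16 tilt [ 2.5e-03 -7.0e-04 -1.0e+00] shares [-2.23  2.65  0.52] F tool [-0.1  0.5 -0.2] 26.8167 [-0.36  0.42  2.05  0.    0.66 -0.23]
```

send_rows:
  commands: "0 -0.5 0 0 0;0 -0.8 0 0 0;0 -0.9 0.3 0 0;0 0 0.8 0 0;0 0 0.8 0 0;0 0 0.75 0 0;0 0 0 0.5 0;0 0 0 0.9 0;0 0 0 0.9 0;0 0 0 0.8 0;0 0 0 0.7 0;0 0 0 0.4 0;0 0 0 0.1 0;0 0 0 0 0;0 0 0 0 0"

```text
t: 28.07
tcp_pos: [0.4542, -0.0871, 0.0345]
tool_rot: [0.754, 0.657, 0.0, 0.0]
force: [-0.4, -0.5, -0.4]
finger_gap: -0.001
gripper_force: 0.0
```

```bash
python3 d.py .4562 -.0796 .034
```

```text
[ 0.4542 -0.0871  0.0345] yaw 82.21 tilt [ 9.e-04 -4.e-04 -1.e+00] shares [0.38 0.05 0.02] F tool [-0.6 -0.4  0.4] 28.0667 [-0.43  0.65  1.98 -0.    0.51 -0.3 ]
```

send_rows:
  commands: "0 0.1 0.02 0 0;0 0.1 0.02 0 0;0 0.05 0 0 0;0 0.05 0 0 0;0 0 0 0 0"

```text
t: 28.48
tcp_pos: [0.4556, -0.0806, 0.0344]
tool_rot: [0.753, 0.658, 0.0, 0.0]
force: [-0.6, -1.2, 0.6]
finger_gap: 0.003
gripper_force: 0.0
```

send_rows:
  commands: "0 0.03 0 0 0;0 0.03 0 0 0;0 0.03 0 0 0;0 0 0 0 0"

```text
t: 28.82
tcp_pos: [0.4557, -0.0793, 0.0342]
tool_rot: [0.753, 0.658, -0.0, 0.0]
force: [-1.6, -1.3, 0.7]
finger_gap: 0.0
gripper_force: 0.8
```

send_rows:
  commands: "0 0.03 0 0 0;0 0.03 0 0 0;0 0.03 0 0 0;0 0 0 0 0"

```text
t: 29.15
tcp_pos: [0.456, -0.0774, 0.0342]
tool_rot: [0.753, 0.658, 0.0, 0.0]
force: [-0.6, -3.3, 0.7]
finger_gap: 0.001
gripper_force: 1.3
```

send_rows:
  commands: "0 0.02 0 0 0;0 0.02 0 0 0;0 0.02 0 0 0;0 0 0 0 0"

```text
t: 29.48
tcp_pos: [0.4561, -0.0761, 0.0341]
tool_rot: [0.753, 0.658, 0.0, 0.0]
force: [-0.9, -1.9, 1.5]
finger_gap: -0.004
gripper_force: 1.3
```

Drag is about 2 N here, with the stop expected near y = -0.0747.

send_rows:
  commands: "0 0.02 0 0 0;0 0.02 0 0 0;0 0 0 0 0"

```text
t: 29.73
tcp_pos: [0.4563, -0.0752, 0.0341]
tool_rot: [0.753, 0.658, 0.0, 0.0]
force: [-1.6, -2.1, 1.4]
finger_gap: 0.002
gripper_force: 1.3
```

send_rows:
  commands: "0 0.02 0 0 0;0 0.02 0 0 0;0 0 0 0 0"

```text
t: 29.98
tcp_pos: [0.4563, -0.0751, 0.0341]
tool_rot: [0.753, 0.658, -0.0, 0.0]
force: [-2.4, -6.3, 1.6]
finger_gap: 0.006
gripper_force: 3.2
```

send_rows:
  commands: "0 0.02 0 0 0;0 0 0 0 0;0 0 0 0 0"

```text
t: 30.23
tcp_pos: [0.4563, -0.0751, 0.0342]
tool_rot: [0.753, 0.658, -0.0, 0.0]
force: [-3.5, -8.4, 3.0]
finger_gap: 0.002
gripper_force: 4.1
```

send_rows:
  commands: "0 0.005 0 0 0;0 0 0 0 0;0 0 0 0 0"

```text
t: 30.48
tcp_pos: [0.4563, -0.0751, 0.0342]
tool_rot: [0.753, 0.658, -0.0, 0.0]
force: [-3.2, -8.1, 2.4]
finger_gap: 0.002
gripper_force: 4.3
```

```bash
python3 d.py .4562 -.0751 .034
```

```text
[ 0.4563 -0.0751  0.0342] yaw 82.28 tilt [-1.0e-04 -1.4e-03 -1.0e+00] shares [-0.   -0.    0.01] F tool [-8.5 -2.1 -2.4] 30.4833 [-0.4   0.65  1.98 -0.    0.51 -0.27]
```

send_rows:
  commands: "0 0.008 0 0 0;0 0 0 0 0;0 0 0 0 0;0 0 0 0 0;0 0 0 0 0"

```text
t: 30.9
tcp_pos: [0.4563, -0.0751, 0.0342]
tool_rot: [0.753, 0.658, -0.001, 0.001]
force: [-4.2, -8.8, 1.9]
finger_gap: -0.002
gripper_force: 4.8
```

```bash
python3 d.py .4562 -.0751 .034
```

```text
[ 0.4563 -0.0751  0.0342] yaw 82.29 tilt [-1.0e-04 -1.6e-03 -1.0e+00] shares [-0.   -0.01  0.01] F tool [-9.3 -3.  -1.9] 30.9 [-0.4   0.65  1.98 -0.    0.51 -0.27]
```

send_rows:
  commands: "0 -0.03 0 0 0;0 -0.03 0 0 0;0 -0.05 0 0 0;0 -0.1 0 0 0;0 -0.3 0 0 0;0 -0.5 0 0 0;0 -0.5 0 0 0;0 0 0 -0.5 0;0 0 0 -1 0;0 0 0 -1 0;0 0 0 -1 0;0 0 0 -1 0;0 -1 0 -1 0;0 -1 0 -1 0;0 -1 0 -0.5 0;0 -1 0 0 0;0 -1 0 0 0;0 0 0 0 0;0 0 0 0 0;0 0 0 0 0"

```text
t: 32.57
tcp_pos: [0.438, -0.2026, 0.1738]
tool_rot: [0.754, 0.657, 0.0, -0.001]
force: [-0.3, 0.3, -0.1]
finger_gap: -0.002
gripper_force: 0.0
```

```bash
python3 - <<'E'
from h import *
from station import cams,readout
st=readout.sense();print(st["tcp_pos"],st["force"],st["t"])
for n in("wrist","top"):
    s=cams.snapshot(n)
    g=cv2.cvtColor(s["pixels"],cv2.COLOR_RGB2GRAY)
    c=proj(s,[[.4605,-.038,.078]])[0];print(n,c.round())
    if not(0<c[0]<560 and 0<c[1]<420): continue
    m=(g<75).astype(np.uint8);m=cv2.morphologyEx(m,cv2.MORPH_CLOSE,np.ones((7,7)))
    k,l,stt,ce=cv2.connectedComponentsWithStats(m);i=l[int(c[1]),int(c[0])];print("comp",i,stt[i],ce[i].round(1))
    if i: 
        cn=cv2.findContours((l==i).astype(np.uint8),0,1)[0][0];b=cv2.boxPoints(cv2.minAreaRect(cn));P=at_z(s,b,.078);print(P.round(4),P.mean(0).round(4),[np.degrees(np.arctan2(*(P[j]-P[j-1])[1::-1])).round(1) for j in range(4)])
    e=np.array([[1,1],[1,-1],[-1,-1],[-1,1]])*.026@R.from_euler('z',np.radians(-7.8)).as_matrix()[:2,:2].T+[.4605,-.038]
    print("pred",proj(s,np.c_[e,np.full(4,.078)]).round().tolist())
E
```

```text
[ 0.43804211 -0.20260776  0.17381873] [-0.33395051  0.30042025 -0.13362247] 32.5667
wrist [275. -53.]
top [424. 217.]
comp 0 [     0      0    560    420 165573] [286.7 198.9]
pred [[414.0, 204.0], [437.0, 206.0], [435.0, 230.0], [412.0, 227.0]]
```

```bash
python3 - <<'E'
from h import *
from station import cams
s=cams.snapshot("top");g=cv2.cvtColor(s["pixels"],cv2.COLOR_RGB2GRAY)
x0,y0=400,192
print("\n".join("".join("#" if v<70 else "+" if v<110 else "." for v in r) for r in g[y0:y0+50,x0:x0+50]))
m=np.zeros_like(g);m[y0:y0+50,x0:x0+50]=g[y0:y0+50,x0:x0+50]<70
k,l,stt,ce=cv2.connectedComponentsWithStats(m);i=1+stt[1:,4].argmax();print(stt[i])
cn=cv2.findContours((l==i).astype(np.uint8),0,1)[0][0];b=cv2.boxPoints(cv2.minAreaRect(cn));P=at_z(s,b,.078);print(P.round(4),P.mean(0).round(4),[np.degrees(np.arctan2(*(P[j]-P[j-1])[1::-1])).round(1) for j in range(4)])
E
```

```text
.......................+.................##+......
..........................................#+......
..........................................+#+.....
...........................................##+....
...........................................+#+....
............................................+#....
.............................................##...
.............................................+#+..
..............................................+#..
...............................................##.
...............................................+#.
..+++.++.++.....................................+#
.++++++#+++...++++..............................+#
.++++++#++###########++++++......................+
.+++++..++####################+++++...............
.++++#..############################..............
.++++#..############################..............
.+++##..+###########################..............
.++++#..+###########################..............
+++++#..+#######++##################..............
+#+++#..#######+.........++#########..............
+#++++..#######+.............
[... 981 characters left out ...]
.........
+#...+++++++++++++++....+.........................
++#+++++++++++++++++....+.........................
......+.+++++++++++#+...+.........................
................++++++++..........................
..................................................
..................................................
.............................+....................
..................................................
..................................................
[403 205  33  25 479]
[[ 0.4872  0.0082  0.078 ]
 [ 0.4854 -0.0635  0.078 ]
 [ 0.4329 -0.0598  0.078 ]
 [ 0.4351  0.0114  0.078 ]] [ 0.4602 -0.0259  0.078 ] [np.float64(-3.5), np.float64(-91.4), np.float64(176.0), np.float64(88.3)]
```

```bash
python3 -c "
from station import sign_off
print(sign_off())"
```

```text
the job is handed in; nothing more can be done
None
```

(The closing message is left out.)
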